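# Clear the offcut and close the glue-up clamp

### The job

A dark wooden offcut has been left in the glue-up clamp, between its sliding jaw and the small plywood box: put it in the orange scrap bin. Then slide the jaw by its red grip until the box is held snug and square between the sliding jaw and the fixed jaw, upright on the clamp's bed, and let go. Leave the glue bottle and the tape roll where they are.

Things in the scene. Friction and masses are not known exactly. Their poses are not given: they have to be found in the camera images.
- clamp: Glue-up clamp screwed to the bench: plywood bed 110 (x) by 320 (y) by 12 mm thick, origin under the middle of the bed, on the bench; z up, y along the jaw's travel from the sliding jaw to the fixed jaw. The blue fixed jaw stands at the +y end: 100 mm wide (x), 45 mm high above the bed, its clamping face at y = +125 mm. There are no side walls.
- jaw (a joint): Travel of the sliding jaw towards the fixed jaw, in m: 0 is fully open (starts at 0 to 0.02); its clamping face lies at y = -0.110 + joint in the clamp's frame. With the box snug between the jaws it reads about 0.165; end stop 0.170. About 3 N moves it and it stays where it is left.
- jaw_grip (a point): Point on the upright red grip bar on top of the blue sliding jaw, in the bar's middle and 15 mm below its top. The bar is 60 mm long (clamp x), 22 mm thick (clamp y), 36 mm high; its top is 83 mm above the bench. The jaw below it is 100 (x) by 36 (y) by 35 mm high, top 47 mm above the bench. Axes as the clamp's.
- offcut_center (a point): Centre, half-way up, of the loose dark wooden offcut that stands on the clamp's bed between sliding jaw and box: 36 mm wide (its x), 45 mm long (its y), 50 mm high, about 60 g. The top 22 mm are cut back by 12 mm at its +y end, so that only y -22.5 to +10.5 mm is full height. Its two flat sides 36 mm apart are free to grasp.
- pbox_center (a point): Centre, half-way up, of the loose open-topped plywood box to be clamped: 80 (its x) by 70 (its y) by 34 mm high, walls 6 mm, about 120 g. It stands on the bed 10 to 30 mm short of the fixed jaw and slightly turned; the sliding jaw can push it up to the fixed jaw, which squares it. Held snug, it lies at y = +90 mm in the clamp's frame.
- scrap_bin: Orange open scrap bin, fixed to the bench: 150 (x) by 130 (y) by 60 mm high, walls and floor 4 mm; origin under its middle, z up.
- keep_bin: Blue open bin for good parts, fixed to the bench, same size as the scrap bin; not used here. The two bins stand on either side of the clamp, either way round.
- glue_center (a point): Centre, half-way up, of a loose standing white glue bottle, 48 mm across, 140 mm high, beyond the clamp's far side near the fixed jaw.
- tape_center (a point): Centre, half-way up, of a loose yellow roll of tape lying flat, 80 mm across, 24 mm high, beyond the clamp's far side near the sliding jaw.
There are look-alikes about, which are no part of the job. What is meant by the part that bears pbox_center is not grey, and is the smaller of those in its own colour.

How it is judged:
By the outcome, as a careful person would: the job done as asked, in the order asked, and still so for the second after the job is handed in, with the robot touching nothing.
It also fails if it takes over 58 s, if anything falls off the work surface, if the arm or the gripper's body presses on something with over 40 N, if the wrist force passes 120 N, or if a joint passes its speed limit or range.

### The arm

A 7-joint arm with a two-finger parallel gripper is mounted at the origin on the work surface. World frame = base frame: x ahead of the robot, y to its left, z up, the work surface at z = 0. Lengths are in mm, angles in rad, forces in N, time in s.
With the tool pointing down it reaches from about 400 to 875 mm from the base axis. Payload 4.4 kg.
Tool frame: the origin (TCP) lies midway between the tips of the shut fingers; the grasp point (between the pads) lies grasp_offset behind it (grasp_offset is the distance from the TCP to the grasp point, in mm); z points along the fingers, y is the line along which they close (so a half turn about z gives the same grasp; the last joint's range is limited). The gripper opens to 85 mm and grips with 20 to 120 N. Pads are 22 mm wide; open, the fingers measure 114 mm over their backs; the gripper's body (76 mm by 85 mm) begins 54 mm behind the grasp point. The pads swing forward as they close: fully open they stand 13 mm farther back than shut.
Start: joints at [-1.176, 0.628, 0.038, 1.517, -0.027, 0.996, -0.02], TCP at [289.012, 582.228, 231.313] pointing down, gripper open.
Joint ranges: [-3.06, 3.06], [-0.37, 2.12], [-1.25, 1.32], [0.18, 2.47], [-1.1, 4.24], [0.23, 1.98], [-2.94, 2.94]. Speed limits (rad/s): [2.57, 2.57, 3.14, 3.14, 3.14, 3.14, 3.14].

### API

Orientations are given as [roll, pitch, yaw] about the fixed x, y, z axes, in that order (R = Rz(yaw) Ry(pitch) Rx(roll)).
In Python, from cell import * gives the robot as it stands. The module is installed in compiled form; this text tells all that it offers.
- The arm moves only by the shell command python3 -m jog 'ROWS'. ROWS is a JSON object of lists of equal length, an entry for each row: "angular": the turn, a rotation vector about the tool's x, y, z in degrees, a list of three; "travel": the shift along the tool's x, y, z in cm, a list of three; "fingers": the closure, from 0 (fully open) to 1 (shut). In form: {"angular": [[rx, ry, rz], ...], "travel": [[tx, ty, tz], ...], "fingers": [fingers, ...]}. A call has 1 to 5 rows; each row is the pose to reach, as a shift and turn from the pose commanded when the call began, along the tool's axes at that moment; what a row does not reach only later rows make up. A row lasts 1/8 s, in which the tool goes at most 62.5 mm and 10.7 degrees, less where a joint would pass 70% of its speed; a pose out of reach is approached as far as the arm can. A call with a gripper value outside its range is refused whole. The fingers move at their own pace and stop on an object; the grip force is fixed at half the most. Time passes only in rows, so rows that repeat a pose let the fingers close. It gives the time, the measured TCP pose, the force and the opening at its end, in the units of the state.
- read_state(): the state, without advancing time (a new reading comes with each control period).
- get_image(name): name is "scene" or "top" or "wrist"; returns the picture (420x560x3 uint8, red, green, blue); there is no depth.
- camera_model(name): a dict with "mtx" (3x3 intrinsics, pixels), "k1" (the pictures are not rectified: a ray, as slopes to the right and down, at radius r is drawn at 1 + k1 r^2 times it, then the intrinsics apply), "T" (4x4, takes a point from camera to world coordinates). Camera axes: x right, y down, z forward; pixel columns grow to the right and rows downward; lengths in mm; the calibration is good to about 2 mm. A picture is of the moment at which its call begins: read the wrist's pose just before it. camera_model takes no time and is no camera call; for the wrist camera it gives the pose at the moment of the call.
- finish_job(): hands the job in, once; it reports no verdict.
The state is a dict: "clock": time; "qpos": joint angles; "qd": joint speeds; "tau": joint torques, N m; "eef_pos": TCP position; "tool_rot": TCP orientation; "force": force on the tool from outside, world axes, zero at the start; "torque": the same for the moment, N m; "width": finger opening in mm.
Only numpy, scipy, OpenCV 4.12 (cv2) and the standard library are available. Lean on these libraries where they do the work, as an engineer would, in place of code of your own. Each camera call takes 0.05 s, during which the arm holds its last target. There are 200 camera calls.

## Working session

There is one attempt and no reset: what is moved stays moved. The work goes in short steps, Python scripts to look and compute and a shell command to move; the robot and the scene stay as the last step left them, time stands still between calls to the robot, and variables do not carry over. Pictures are saved under pics/ and viewed, on a budget of 10 in all, crops included, one or two more only if the job needs it, and the job is handed in when it is done.

```bash
mkdir -p pics
python3 - <<'E'
from cell import *
import cv2
print(read_state())
for n in("scene","top"):
    im=get_image(n); cv2.imwrite(f"pics/{n}0.png",im[:,:,::-1]); m=camera_model(n); print(n,m)
E
```

```text
{'clock': 0.0, 'qpos': array([-1.17579077,  0.62935163,  0.03845236,  1.51833643, -0.02700126,
        0.99625539, -0.02000811]), 'qd': array([-1.01092785e-03,  7.25938957e-04, -6.44800229e-04, -1.93858123e-07,
        5.72030572e-04, -7.43835140e-04, -3.28350908e-06]), 'tau': array([ 5.23369526e-04, -5.63405013e+01,  1.22627288e+00, -1.93440968e+01,
        1.09418141e-02,  1.02639286e-02,  1.74796446e-05]), 'eef_pos': array([288.74983126, 581.68094409, 230.39577721]), 'tool_rot': array([-3.13976038e+00,  2.86283546e-05,  2.68077061e+00]), 'force': array([ 0.35277789,  0.37223687, -0.52555573]), 'torque': array([ 0.01572083, -0.01980336, -0.00506554]), 'width': 85.33394191056253}
scene {'mtx': array([[491.73840237,   0.        , 282.27074214],
       [  0.        , 491.73840237, 207.48504521],
       [  0.        ,   0.        ,   1.        ]]), 'k1': -0.027961527744773174, 'T': array([[ 4.29903756e-01,  6.82949498e-01, -5.90561380e-01,
         1.24939657e+03],
       [ 9.02810185e-01, -3.32983541e-01,  2.72131826e-01,
        -3.40048245e+02],
       [-1.07949253e-02, -6.50155323e-01, -7.59724638e-01,
         1.01573629e+03],
       [ 0.00000000e+00,  0.00000000e+00,  0.00000000e+00,
         1.00000000e+00]])}
top {'mtx': array([[519.43752031,   0.        , 279.00181048],
       [  0.        , 519.43752031, 211.8052013 ],
       [  0.        ,   0.        ,   1.        ]]), 'k1': 0.06503436164117826, 'T': array([[ 1.08802699e-02, -9.83258725e-01,  1.81889800e-01,
         3.01287574e+02],
       [-9.99930751e-01, -1.15144560e-02, -2.43099328e-03,
         2.19167425e+01],
       [ 4.48465746e-03, -1.81850755e-01, -9.83315916e-01,
         1.33149970e+03],
       [ 0.00000000e+00,  0.00000000e+00,  0.00000000e+00,
         1.00000000e+00]])}
```

View pics/top0.png

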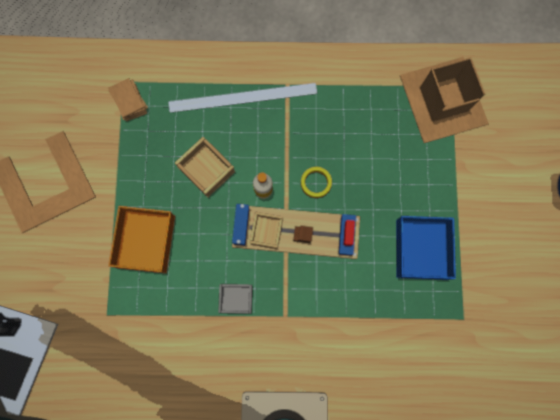

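View pics/scene0.png

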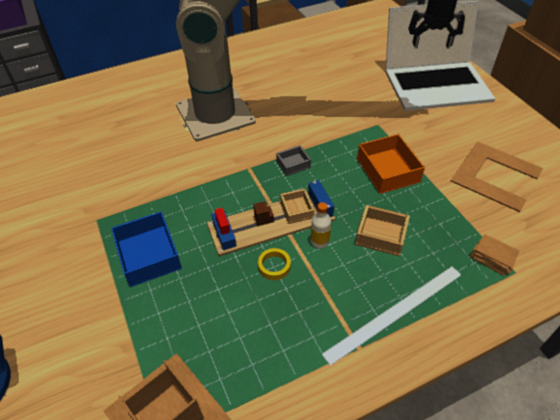

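The top view shows the fixed jaw at (241,225), the box at (267,232), the offcut at (303,234), the red grip at (349,233), the orange bin at (143,240), the glue bottle at (263,184) and the tape at (316,181). The scene view agrees.

```bash
cat > h.py <<'E'
from cell import *
import cv2, numpy as np
def cast(m,uv,z):
    K=m["mtx"];uv=np.atleast_2d(uv).astype(float)
    d=(uv-[K[0,2],K[1,2]])/[K[0,0],K[1,1]]; s=d.copy()
    for _ in range(20): s=d/(1+m["k1"]*(s**2).sum(1,keepdims=True))
    r=np.c_[s,np.ones(len(s))]@m["T"][:3,:3].T; o=m["T"][:3,3]
    return o+r*((z-o[2])/r[:,2])[:,None]
def mask(im,lo,hi):
    h=cv2.cvtColor(im,cv2.COLOR_RGB2HSV)
    return cv2.inRange(h,np.array(lo),np.array(hi))
def blobs(mk,amin):
    c,_=cv2.findContours(mk,cv2.RETR_EXTERNAL,cv2.CHAIN_APPROX_NONE)
    return sorted([x for x in c if cv2.contourArea(x)>amin],key=cv2.contourArea,reverse=True)
def rect(m,c,z):
    p=cast(m,c.reshape(-1,2),z)[:,:2].astype(np.float32); (x,y),(w,h),a=cv2.minAreaRect(p)
    return np.round([x,y,w,h,a],1)
def tool(s,p,yaw=None):
    """travel cm in tool axes to reach world p"""
    from scipy.spatial.transform import Rotation as R
    r=R.from_euler('xyz',s["tool_rot"])
    return r.inv().apply(np.array(p)-s["eef_pos"])/10
E
python3 - <<'E'
from h import *
im=cv2.imread("pics/top0.png")[:,:,::-1].copy(); m=camera_model("top")
rd=mask(im,(0,170,90),(5,255,255))|mask(im,(172,170,90),(180,255,255))
for n,mk,z in(("red",rd,83),("blue",mask(im,(105,120,50),(125,255,255)),50),("orange",mask(im,(6,190,110),(13,255,255)),60),("brown",mask(im,(0,80,20),(14,255,100)),62)):
    for c in blobs(mk,60)[:6]:
        M=c.reshape(-1,2).mean(0).round(); print(n,M,cv2.contourArea(c),rect(m,c,z))
for n,uv,z in(("box",(267,232),46),("off",(303,234),62)): print(n,cast(m,uv,z))
E
```

```text
red [349. 232.] 171.0 [ 483.4 -150.9   20.3   58.    85.2]
blue [426. 248.] 3382.0 [ 453.9 -343.5  139.4  152.2   88.1]
blue [240. 225.] 378.5 [506.1 114.7  29.9  99.2  85.4]
blue [345. 234.] 178.5 [ 483.3 -149.8   32.4   97.7   85.8]
brown [130. 226.] 307.5 [466.6 360.7 116.2 140.1  83.6]
brown [303. 234.] 215.5 [ 4.812e+02 -4.100e+01  3.490e+01  4.440e+01  3.000e-01]
brown [168. 244.] 144.5 [455.7 289.5   9.1 139.   84.3]
box [[487.41941421  48.16191312  46.        ]]
off [[481.15350615 -40.99998233  62.        ]]
```

```bash
python3 -m jog '{"angular":[[0,0,10],[0,0,20],[0,0,30],[0,0,40],[0,0,50]],"travel":[[-4,-4.3,0],[-8,-8.6,0],[-12,-12.9,0],[-16,-17.2,-1],[-20,-21.5,-2]],"fingers":[0,0,0,0,0]}'
python3 - <<'E'
from h import *
s=read_state();print(s["tool_rot"],tool(s,[478,-41,250]),np.degrees(s["tool_rot"][2])-90)
E
```

```text
clock: 0.72
eef_pos: [372.7, 298.7, 251.4]
tool_rot: [-3.141, 0.0, 1.802]
force: [2.1, -0.2, 0.3]
width: 85.5
[-3.14126414e+00  1.87336179e-04  1.80241503e+00] [-35.48108424   2.44826541   0.14103547] 13.270773954241761
```

```bash
python3 -m jog '{"angular":[[0,0,10],[0,0,13.5],[0,0,13.5],[0,0,13.5],[0,0,13.5]],"travel":[[-6,0.4,0],[-12,0.8,0],[-18,1.2,0],[-24,1.6,0],[-30,2,0]],"fingers":[0,0,0,0,0]}';  python3 -m jog '{"angular":[[0,0,0],[0,0,0],[0,0,0]],"travel":[[-5.5,-0.9,0],[-5.5,-0.9,0],[-5.5,-0.9,0]],"fingers":[0,0,0]}'
python3 - <<'E'
from h import *
s=read_state();print(s["tool_rot"],s["eef_pos"],np.degrees(s["tool_rot"][2])-90)
im=get_image("wrist");m=camera_model("wrist");print(m);np.savez("w1.npz",**m)
cv2.imwrite("pics/w1.png",im[:,:,::-1])
E
```

```text
clock: 1.35
eef_pos: [462.8, 12.2, 251.3]
tool_rot: [3.142, -0.0, 1.573]
force: [1.0, 0.9, -0.2]
width: 85.6
clock: 1.72
eef_pos: [453.5, -40.5, 251.1]
tool_rot: [-3.141, -0.001, 1.572]
force: [-0.1, 0.4, -0.0]
width: 85.3
[-3.14107114e+00 -7.71409641e-04  1.57247755e+00] [453.45075867 -40.54300126 251.1074967 ] 0.09632722001738614
{'mtx': array([[325.81481307,   0.        , 280.31184761],
       [  0.        , 325.81481307, 207.47345191],
       [  0.        ,   0.        ,   1.        ]]), 'k1': -0.006646901253235107, 'T': array([[ 9.99991567e-01,  3.81292349e-03,  1.52547267e-03,
         4.53419811e+02],
       [ 4.09910727e-03, -9.49375528e-01, -3.14116706e-01,
         4.10962535e+01],
       [ 2.50543450e-04,  3.14120310e-01, -9.49383151e-01,
         3.93075675e+02],
       [ 0.00000000e+00,  0.00000000e+00,  0.00000000e+00,
         1.00000000e+00]])}
```

View pics/w1.png

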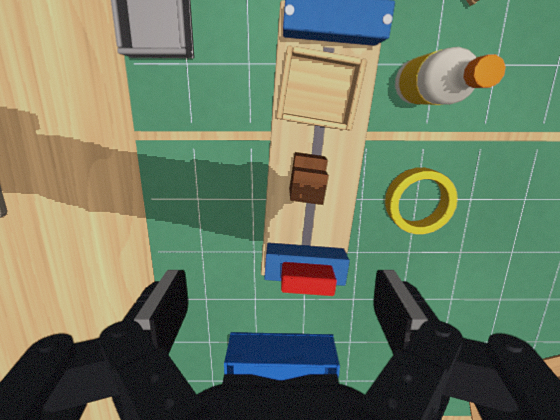

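The wrist view shows the offcut at (309,178) with its notch away from the sliding jaw, the box at (320,88) slightly turned, the grip at (308,279), and the tape and bottle to the right. Now I'll measure from it.

Run:
```python
from h import *
im=cv2.imread("pics/w1.png")[:,:,::-1].copy(); m=dict(np.load("w1.npz"))
mk=mask(im,(0,90,20),(14,255,125)); mk[:140]=0;mk[215:]=0;mk[:,:280]=0;mk[:,340:]=0
hsv=cv2.cvtColor(im,cv2.COLOR_RGB2HSV)
for r in(162,180,186,192,198):
    xs=np.where(mk[r]>0)[0]; p=cast(m,[[xs.min()-.5,r],[xs.max()+.5,r]],62); print(r,xs.min(),xs.max(),p[:,:2].round(1).tolist())
print("col308 V",[(r,int(hsv[r,308,2])) for r in range(150,208,2)])
c=blobs(mk,50)[0]; print("off",rect(m,c,62))
rd=mask(im,(0,170,60),(5,255,255))|mask(im,(172,170,60),(180,255,255)); c=blobs(rd,100)[0]; print("red",cv2.boundingRect(c),rect(m,c,83))
bl=mask(im,(100,120,40),(125,255,255))
for c in blobs(bl,300)[:3]: print("blue",cv2.boundingRect(c),rect(m,c,47),rect(m,c,57))
# fixed jaw face line: bottom edge of upper blue
xs=np.arange(292,386,4); ys=np.array([np.where(bl[:60,x]>0)[0].max()+.5 for x in xs]); p=cast(m,np.c_[xs,ys],12);q=cast(m,np.c_[xs,ys],57)
print("fixedface z12",np.polyfit(p[:,0],p[:,1],1),p[len(p)//2])
# sliding jaw upper edge at z 47
xs=np.arange(272,344,4); ys=np.array([np.where(bl[235:290,x]>0)[0].min()+234.5 for x in xs]); p=cast(m,np.c_[xs,ys],47)
print("slideface",np.polyfit(p[:,0],p[:,1],1),p.mean(0),p[0],p[-1])
# bin from top cam, via rim at z60
t=cv2.imread("pics/top0.png")[:,:,::-1].copy();mt=camera_model("top")
b=mask(t,(5,150,60),(15,255,255)); b[:195]=0;b[285:]=0;b[:,:100]=0;b[:,185:]=0
c=blobs(b,500)[0];print("bin",rect(mt,c,60))
```

```text
162 294 326 [[467.2, -19.4], [501.0, -19.2]]
180 291 326 [[464.4, -38.3], [501.9, -38.1]]
186 290 325 [[463.5, -44.7], [501.2, -44.6]]
192 290 324 [[463.6, -51.2], [500.5, -51.1]]
198 291 323 [[464.7, -57.8], [499.7, -57.7]]
col308 V [(150, 209), (152, 214), (154, 74), (156, 54), (158, 128), (160, 125), (162, 126), (164, 123), (166, 126), (168, 96), (170, 50), (172, 96), (174, 133), (176, 131), (178, 129), (180, 126), (182, 118), (184, 124), (186, 83), (188, 79), (190, 79), (192, 82), (194, 82), (196, 84), (198, 86), (200, 78), (202, 78), (204, 112), (206, 110)]
off [483.2 -36.8  51.   37.8  82.5]
red (282, 262, 54, 34) [ 484.8 -142.7   36.6   59.6   85.6]
blue (224, 332, 116, 49) [ 456.9 -281.8   77.6  154.5   88.7] [ 456.8 -272.5   75.4  150.1   88.7]
blue (283, 0, 112, 45) [5.074e+02 1.108e+02 1.032e+02 3.700e+01 3.000e-01] [5.058e+02 1.088e+02 1.002e+02 3.590e+01 3.000e-01]
blue (264, 243, 85, 43) [ 485.6 -144.3   49.3   98.5   85.5] [ 484.7 -138.9   47.8   95.7   85.5]
fixedface z12 [-5.49452587e-02  1.28852249e+02] [516.3104368   99.89055965  12.        ]
slideface [-7.94034281e-02 -8.18261846e+01] [ 484.12011455 -120.26698129   47.        ] [ 444.50325805 -117.51806348   47.        ] [ 523.8929058  -123.59749676   47.        ]
bin [465.7 361.5 121.6 145.3  82.8]
```

Run:
```python
from h import *
import cell
print([n for n in dir(cell) if n[0]!='_'], getattr(cell,'grasp_offset',None))
s=read_state();print(tool(s,[482.3,-44,120]),tool(s,[482.3,-44,30]))
```

```text
['MotionError', 'camera_model', 'finish_job', 'get_image', 'grasp_offset', 'read_state'] 18.700000000000003
[-0.44018904  2.87307048 13.10796318] [-0.44754676  2.87721255 22.10795922]
```

```bash
python3 -m jog '{"angular":[[0,0,5],[0,0,5],[0,0,5],[0,0,5],[0,0,5]],"travel":[[-0.4,2.8,4],[-0.4,2.9,9],[-0.4,2.9,13],[-0.4,2.9,13],[-0.4,2.9,13]],"fingers":[0,0,0,0,0]}'
python3 - <<'E'
from h import *
s=read_state();print(np.degrees(s["tool_rot"]),tool(s,[482.3,-44,22]))
im=get_image("wrist");m=camera_model("wrist");np.savez("w2.npz",**m)
cv2.imwrite("pics/w2.png",im[:,:,::-1])
E
```

```text
clock: 2.4
eef_pos: [483.6, -44.3, 122.3]
tool_rot: [3.14, -0.0, 1.487]
force: [0.4, -0.7, 0.6]
width: 85.4
[ 1.79914576e+02 -1.58899187e-02  8.51911277e+01] [ 0.0197604  -0.14230316 10.03030463]
```

View pics/w2.png

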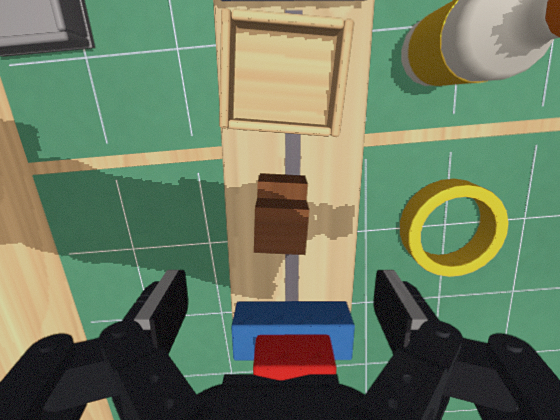

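The offcut's full-height top face is at about (254..308, 200..253), centred on the tool axis, with its sides parallel to the fingers. Descend and grip, printing a cast of the centre as a check.

```bash
python3 - <<'E'
from h import *
print(cast(dict(np.load("w2.npz")),[[281,226.5]],62))
E
python3 -m jog '{"angular":[[0,0,0],[0,0,0],[0,0,0],[0,0,0],[0,0,0]],"travel":[[0,0,3],[0,-0.1,6],[0,-0.1,8],[0,-0.1,10],[0,-0.1,10]],"fingers":[0,0,0,0,0]}'; python3 -m jog '{"angular":[[0,0,0],[0,0,0],[0,0,0],[0,0,0],[0,0,0]],"travel":[[0,0,0],[0,0,0],[0,0,0],[0,0,0],[0,0,0]],"fingers":[1,1,1,1,1]}'
```

```text
[[484.77963767 -44.23906854  62.        ]]
clock: 3.08
eef_pos: [482.2, -44.8, 21.9]
tool_rot: [3.141, -0.0, 1.485]
force: [1.0, -1.1, 0.3]
width: 85.6
clock: 3.7
eef_pos: [482.3, -45.0, 22.4]
tool_rot: [3.14, -0.0, 1.485]
force: [-0.3, 0.7, 8.4]
width: 35.4
```

```bash
python3 -m jog '{"angular":[[0,0,0],[0,0,0],[0,0,0],[0,0,0],[0,0,0]],"travel":[[0,0,-3],[0,0,-7],[0,0,-11],[0,0,-15],[0,0,-15]],"fingers":[1,1,1,1,1]}'
python3 - <<'E'
from h import *
s=read_state();print(tool(s,[466,361,170]))
E
```

```text
clock: 4.32
eef_pos: [483.6, -45.2, 174.1]
tool_rot: [3.135, -0.001, 1.486]
force: [-0.4, -0.0, -1.5]
width: 35.6
[40.31987472 -5.2118674   0.40302941]
```

```bash
python3 -m jog '{"angular":[[0,0,0],[0,0,0],[0,0,0],[0,0,0],[0,0,0]],"travel":[[5,-0.6,0],[11,-1.4,0],[17,-2.2,0],[23,-3,0],[28,-3.6,0]],"fingers":[1,1,1,1,1]}';python3 -m jog '{"angular":[[0,0,0],[0,0,0],[0,0,0],[0,0,0]],"travel":[[5,-0.6,0],[9,-1.2,0],[12.2,-1.6,0],[12.2,-1.6,0]],"fingers":[1,1,1,1]}'
python3 - <<'E'
from h import *
s=read_state();print(s["tool_rot"],tool(s,[466,361,30]),s["width"])
im=get_image("wrist");t=get_image("top");mt=camera_model("top")
cv2.imwrite("pics/w3.png",np.hstack([im,t[150:300,80:320].repeat(2,0).repeat(2,1)[:,:240*2] if 0 else im[:, :0]])[:,:,::-1])
E
```

```text
clock: 4.95
eef_pos: [468.4, 239.5, 170.3]
tool_rot: [-3.14, 0.0, 1.487]
force: [0.6, -0.4, -0.2]
width: 35.5
clock: 5.45
eef_pos: [462.3, 363.1, 169.8]
tool_rot: [-3.14, -0.0, 1.491]
force: [-0.7, -0.3, -0.3]
width: 35.6
[-3.13960684e+00 -2.28677671e-04  1.49050074e+00] [-0.17877003  0.40979802 13.97419552] 35.623901185409856
```

View pics/w3.png

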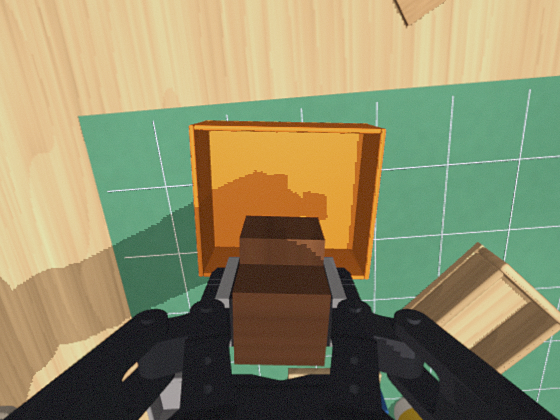

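The offcut is held over the bin. The bin's rim corners are at about (191,126), (383,130), (369,278) and (200,275).

Run:
```python
from h import *
m=camera_model("wrist");p=cast(m,[[191,126],[383,130],[369,278],[200,275]],60);print(p.round(0),p.mean(0));s=read_state()
print(tool(s,[p[:,0].mean(),p[:,1].mean(),28]))
```

```text
[[402. 426.  60.]
 [546. 411.  60.]
 [536. 284.  60.]
 [388. 300.  60.]] [467.83163414 355.43209186  60.        ]
[-0.28940209  0.4741893  14.22816458]
```

```bash
python3 -m jog '{"angular":[[0,0,0],[0,0,0],[0,0,0],[0,0,0],[0,0,0]],"travel":[[-0.5,0.4,4],[-0.5,0.4,8],[-0.5,0.4,12],[-0.5,0.4,15],[-0.5,0.4,15]],"fingers":[1,1,1,1,1]}'; python3 -m jog '{"angular":[[0,0,0],[0,0,0],[0,0,0]],"travel":[[0,0,0],[0,0,0],[0,0,0]],"fingers":[0.35,0.35,0.35]}';python3 -m jog '{"angular":[[0,0,0],[0,0,0],[0,0,0],[0,0,0],[0,0,0]],"travel":[[0,0,-3],[0,0,-8],[0,0,-13],[0,0,-18],[0,0,-18]],"fingers":[0.35,0.35,0.35,0,0]}'
python3 - <<'E'
from h import *
s=read_state();print(tool(s,[485,-146,200]),s["tool_rot"])
cv2.imwrite("pics/w4.png",get_image("wrist")[:,:,::-1])
E
```

```text
clock: 6.18
eef_pos: [466.5, 351.6, 19.3]
tool_rot: [-3.138, 0.004, 1.483]
force: [-0.1, 0.3, -0.2]
width: 35.4
clock: 6.55
eef_pos: [468.3, 355.1, 22.5]
tool_rot: [3.14, -0.001, 1.485]
force: [0.0, -0.4, -0.4]
width: 55.5
clock: 7.18
eef_pos: [470.2, 356.1, 206.1]
tool_rot: [3.135, -0.007, 1.485]
force: [0.3, 1.2, 0.1]
width: 85.3
[-49.89932059   5.75020894   0.32032854] [ 3.13489349 -0.00655742  1.48548265]
```

View pics/w4.png

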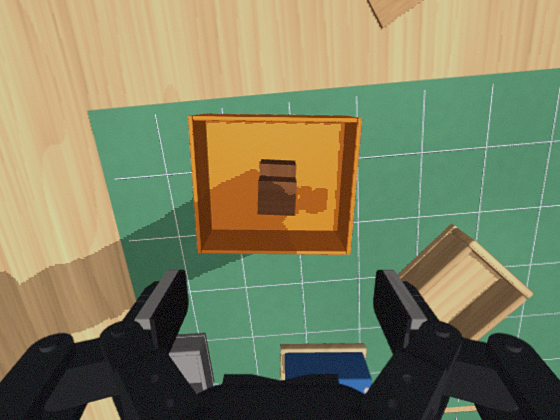

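The offcut stands upright in the orange bin at (277,188). Next I'll go to the grip, turning 90° so the fingers close along the clamp's y.

```bash
python3 -m jog '{"angular":[[0,0,10],[0,0,20],[0,0,30],[0,0,40],[0,0,50]],"travel":[[-5,0.6,0],[-10,1.2,0],[-15,1.8,0],[-20,2.3,0],[-25,2.9,0]],"fingers":[0,0,0,0,0]}'
python3 - <<'E'
from h import *
s=read_state();print(tool(s,[484,-150,200]),np.degrees(s["tool_rot"]))
E
```

```text
clock: 7.85
eef_pos: [474.2, 101.5, 200.4]
tool_rot: [-3.141, 0.002, 0.607]
force: [1.5, -0.7, 0.5]
width: 85.1
[-13.54151523  21.21966105   0.05173861] [-1.79964210e+02  1.00433696e-01  3.47859194e+01]
```

```bash
python3 -m jog '{"angular":[[0,0,10],[0,0,20],[0,0,30],[0,0,39.4],[0,0,39.4]],"travel":[[-2.7,4.2,0],[-5.4,8.4,0],[-8.1,12.6,0],[-10.8,17,0],[-13.5,21.2,0]],"fingers":[0,0,0,0,0]}'; python3 -m jog '{"angular":[[0,0,0],[0,0,0]],"travel":[[0,0,0],[0,0,0]],"fingers":[0,0]}'
python3 - <<'E'
from h import *
s=read_state();print(s["eef_pos"],np.degrees(s["tool_rot"]))
m=camera_model("wrist");im=get_image("wrist");np.savez("w5.npz",**m);cv2.imwrite("pics/w5.png",im[:,:,::-1])
rd=mask(im,(0,170,60),(5,255,255))|mask(im,(172,170,60),(180,255,255)); c=blobs(rd,100)[0]; print("red",cv2.boundingRect(c),rect(m,c,83)); print(m["T"][:3,3])
E
```

```text
clock: 8.48
eef_pos: [485.9, -149.1, 200.0]
tool_rot: [3.141, 0.003, -0.076]
force: [1.2, 0.0, 0.1]
width: 85.4
clock: 8.72
eef_pos: [485.9, -147.2, 200.3]
tool_rot: [-3.14, 0.002, -0.075]
force: [0.9, -0.1, -0.6]
width: 85.4
[ 485.93051761 -147.17752068  200.33979134] [-1.79929529e+02  1.26582779e-01 -4.31764008e+00]
red (276, 161, 26, 73) [ 488.3 -153.8   20.5   62.5   85.5]
[ 567.03981163 -153.45519491  342.05144784]
```

View pics/w5.png

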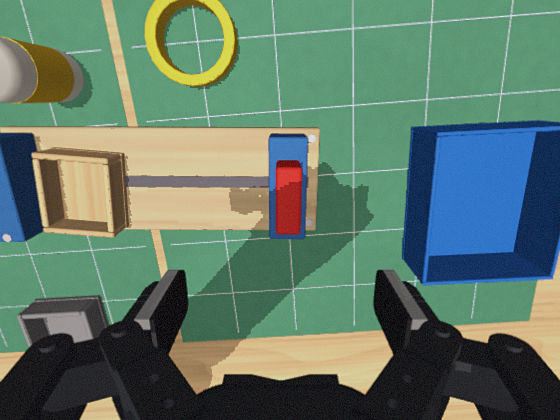

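The grip is at (276..302, 161..234), between the fingers. The box is at (80,190), slightly turned, and the gap to the jaw is clear. Descend and grip.

```bash
python3 -m jog '{"angular":[[0,0,0],[0,0,0],[0,0,0],[0,0,0],[0,0,0]],"travel":[[0,0.5,4],[0,0.5,8],[0,0.5,12],[0,0.5,14.6],[0,0.5,14.6]],"fingers":[0,0,0,0,0]}'; python3 -m jog '{"angular":[[0,0,0],[0,0,0],[0,0,0],[0,0,0],[0,0,0]],"travel":[[0,0,0],[0,0,0],[0,0,0],[0,0,0],[0,0,0]],"fingers":[1,1,1,1,1]}'
python3 - <<'E'
from h import *
s=read_state();print(s["eef_pos"],np.degrees(s["tool_rot"]),s["width"],s["force"])
y=np.radians(4.6); p=s["eef_pos"]+np.array([np.sin(y),np.cos(y),0])*100; print(tool(s,p))
E
```

```text
clock: 9.4
eef_pos: [485.1, -150.7, 53.7]
tool_rot: [-3.14, 0.004, -0.073]
force: [-0.1, 0.6, 0.9]
width: 85.7
clock: 10.02
eef_pos: [486.8, -153.1, 56.1]
tool_rot: [-3.141, -0.001, -0.076]
force: [-0.6, 0.6, 5.4]
width: 20.9
[ 486.78268424 -153.10988719   56.13737699] [-1.79983428e+02 -8.31982330e-02 -4.33579304e+00] 20.859124969509477 [-0.58320421  0.63022957  5.41138174]
[ 4.61126007e-02 -9.99989324e+00  2.95930363e-03]
```

```bash
python3 -m jog '{"angular":[[0,0,0],[0,0,0],[0,0,0],[0,0,0],[0,0,0]],"travel":[[0,-2.5,0],[0,-5,0],[0,-7.5,0],[0,-10,0],[0,-12,0]],"fingers":[1,1,1,1,1]}'; python3 -m jog '{"angular":[[0,0,0],[0,0,0],[0,0,0],[0,0,0],[0,0,0]],"travel":[[0,-0.4,0],[0,-0.8,0],[0,-1.2,0],[0,-1.6,0],[0,-2,0]],"fingers":[1,1,1,1,1]}'
```

```text
clock: 10.65
eef_pos: [496.3, -34.4, 56.2]
tool_rot: [3.139, -0.003, -0.076]
force: [0.3, -3.1, 2.7]
width: 20.9
clock: 11.28
eef_pos: [497.9, -15.0, 56.2]
tool_rot: [3.14, -0.003, -0.077]
force: [0.9, -2.8, 6.9]
width: 20.8
```

```bash
python3 -m jog '{"angular":[[0,0,0],[0,0,0],[0,0,0],[0,0,0],[0,0,0]],"travel":[[0,-0.3,0],[0,-0.6,0],[0,-0.9,0],[0,-1.2,0],[0,-1.5,0]],"fingers":[1,1,1,1,1]}'; python3 -m jog '{"angular":[[0,0,0],[0,0,0],[0,0,0],[0,0,0]],"travel":[[0,-0.15,0],[0,-0.3,0],[0,-0.45,0],[0,-0.5,0]],"fingers":[1,1,1,1]}'
python3 - <<'E'
from h import *
cv2.imwrite("pics/w6.png",get_image("wrist")[:,:,::-1])
E
```

```text
clock: 11.9
eef_pos: [499.0, -0.3, 56.1]
tool_rot: [3.14, -0.003, -0.077]
force: [0.2, -4.4, 6.9]
width: 21.0
clock: 12.4
eef_pos: [499.5, 4.7, 56.1]
tool_rot: [3.14, -0.003, -0.077]
force: [0.8, -4.0, 6.0]
width: 21.1
```

View pics/w6.png

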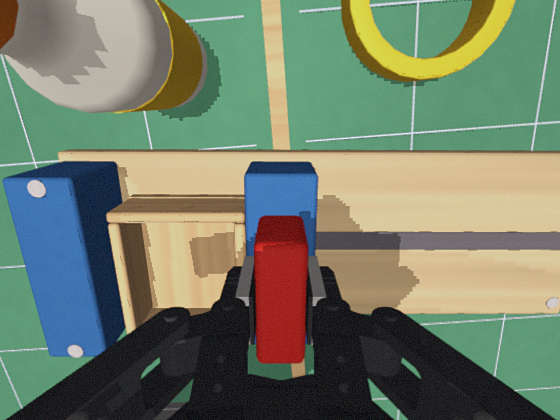

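The jaw touches the box near (245,250), and the box's far wall is close to the fixed jaw at (115,230). The force is still only sliding friction, so I'll go on gently.

```bash
python3 -m jog '{"angular":[[0,0,0],[0,0,0],[0,0,0]],"travel":[[0,-0.1,0],[0,-0.2,0],[0,-0.2,0]],"fingers":[1,1,1]}'; python3 -m jog '{"angular":[[0,0,0],[0,0,0],[0,0,0]],"travel":[[0,-0.1,0],[0,-0.2,0],[0,-0.2,0]],"fingers":[1,1,1]}'
```

```text
clock: 12.82
eef_pos: [499.6, 6.7, 56.2]
tool_rot: [3.14, -0.003, -0.077]
force: [1.0, -3.2, 6.0]
width: 21.0
clock: 13.2
eef_pos: [499.8, 8.7, 56.1]
tool_rot: [3.14, -0.003, -0.077]
force: [1.2, -3.6, 6.0]
width: 21.0
```

```bash
python3 -m jog '{"angular":[[0,0,0],[0,0,0],[0,0,0]],"travel":[[0,-0.1,0],[0,-0.2,0],[0,-0.2,0]],"fingers":[1,1,1]}'; python3 -m jog '{"angular":[[0,0,0],[0,0,0],[0,0,0]],"travel":[[0,-0.1,0],[0,-0.2,0],[0,-0.2,0]],"fingers":[1,1,1]}'
```

```text
clock: 13.58
eef_pos: [499.9, 10.7, 56.1]
tool_rot: [3.14, -0.003, -0.077]
force: [0.2, -2.9, 6.3]
width: 21.2
clock: 13.95
eef_pos: [499.9, 10.7, 56.1]
tool_rot: [3.137, -0.003, -0.078]
force: [0.5, -8.2, 5.1]
width: 20.8
```

Contact: motion stopped and the force rose. One more light squeeze, then look.

```bash
python3 -m jog '{"angular":[[0,0,0],[0,0,0],[0,0,0]],"travel":[[0,-0.1,0],[0,-0.2,0],[0,-0.2,0]],"fingers":[1,1,1]}'; python3 -m jog '{"angular":[[0,0,0],[0,0,0],[0,0,0]],"travel":[[0,-0.1,0],[0,-0.2,0],[0,-0.2,0]],"fingers":[1,1,1]}'; python3 -m jog '{"angular":[[0,0,0],[0,0,0]],"travel":[[0,0.4,0],[0,0.4,0]],"fingers":[1,1]}'
```

```text
clock: 14.32
eef_pos: [499.9, 10.8, 56.2]
tool_rot: [3.134, -0.004, -0.079]
force: [-0.3, -10.5, 4.1]
width: 20.8
clock: 14.7
eef_pos: [499.9, 10.8, 56.2]
tool_rot: [3.131, -0.004, -0.08]
force: [-0.5, -16.2, 2.4]
width: 21.0
clock: 14.95
eef_pos: [499.9, 10.7, 56.2]
tool_rot: [3.137, -0.003, -0.078]
force: [0.9, -6.9, 5.0]
width: 20.9
```

```bash
python3 -m jog '{"angular":[[0,0,0],[0,0,0],[0,0,0],[0,0,0]],"travel":[[0,0.1,0],[0,0.1,0],[0,0.1,0],[0,0.1,0]],"fingers":[0.6,0.4,0.2,0]}'; python3 -m jog '{"angular":[[0,0,0],[0,0,0],[0,0,0],[0,0,0],[0,0,0]],"travel":[[0,0,-1],[0,0,-4],[0,0,-9],[0,0,-15],[0,0,-18]],"fingers":[0,0,0,0,0]}'; python3 -m jog '{"angular":[[0,0,0],[0,0,0],[0,0,0],[0,0,0]],"travel":[[-3,0,0],[-5,0,0],[-5,0,0],[-5,0,0]],"fingers":[0,0,0,0]}'
python3 - <<'E'
from h import *
m=camera_model("wrist");im=get_image("wrist");np.savez("w7.npz",**m);cv2.imwrite("pics/w7.png",im[:,:,::-1]);t=get_image("top");cv2.imwrite("pics/t7.png",cv2.resize(t[60:340,90:490],None,fx=2,fy=2,interpolation=cv2.INTER_CUBIC)[:,:,::-1])
E
```

```text
clock: 15.45
eef_pos: [498.7, 13.9, 55.2]
tool_rot: [-3.141, 0.0, -0.075]
force: [-0.7, 1.4, -0.1]
width: 83.7
clock: 16.08
eef_pos: [499.6, 12.9, 238.7]
tool_rot: [-3.141, -0.004, -0.076]
force: [0.9, 0.7, 0.1]
width: 85.4
clock: 16.58
eef_pos: [450.0, 17.3, 235.7]
tool_rot: [-3.142, -0.001, -0.075]
force: [-0.2, 0.5, -0.2]
width: 85.5
```

View pics/w7.png

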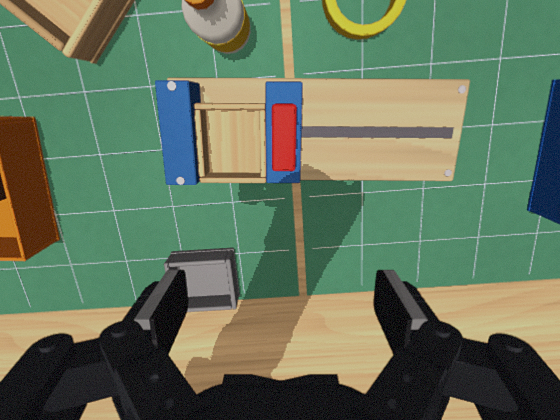

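View pics/t7.png

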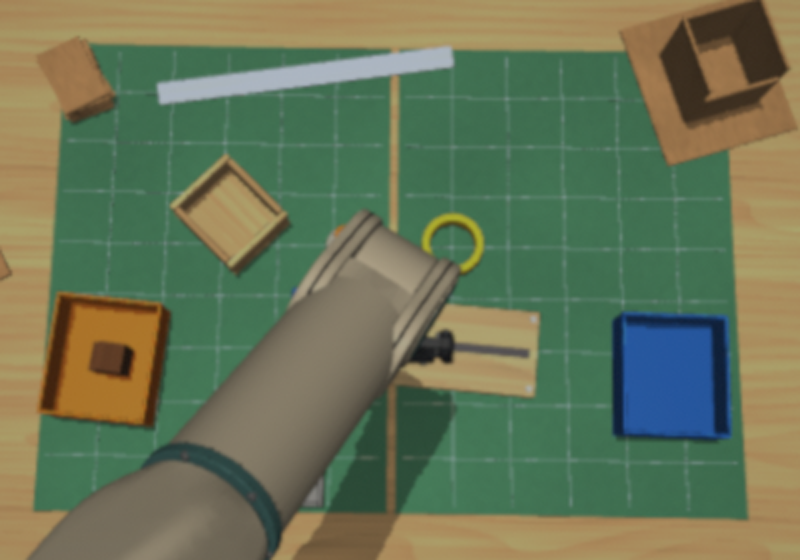

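The box sits at (195..266, 103..181), flush and parallel between the fixed and sliding jaws. The offcut is in the orange bin, and the bottle and tape stand. The gripper is clear, so I'm handing in.

```bash
python3 -c "
from cell import *
print(finish_job(), read_state()['clock'])"
```

```text
the job is handed in; nothing more can be done
the job is handed in; nothing more can be done
```

The offcut is in the orange scrap bin, and the box is held between the jaws. I slid the jaw by its red grip, let go and moved the gripper clear. The job was handed in at about 17 s of the 58 s allowed.

- **Clamping:** The jaw travelled about 164 mm and stopped against the box. I pressed to about 16 N, then eased off before letting go.
- **Last pictures:** The box sits flush and square against both jaws, upright on the bed. The offcut is in the bin, and the glue bottle and tape roll are standing where they were. I judged all of this by eye; I did not measure the final box angle or the positions of the bottle and tape.
- **Disagreement:** My first wrist-camera reading put the jaw face about 15 mm off, because I had taken the bottom edge of the jaw for its top edge. The top camera and a second wrist picture put the grip within about 3 mm of each other, and I used those. No other check disagreed, and no check failed.

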